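# Sweep a used coffee capsule into the edge-hung bin

### The job

Get rid of the used coffee capsule on the worktop without picking it up: slide it with a fingertip to the waste bin that is clamped to the near edge of the worktop, push the bin's spring flap open with one finger before the capsule gets there and keep it open, and with the other finger push the capsule over the edge into the bin. The capsule must not shove the flap open itself. Then draw back so that the flap springs fully shut behind it, and leave everything else on the worktop where it is.

Things in the scene. Friction and masses are not known exactly. Their poses are not given: they have to be found in the camera images.
- capsule: Used coffee capsule of plain copper-coloured metal, a blunt cone standing on its wide rim: rim 37 mm across, 1.6 mm thick; above it the body tapers from 30 mm across at 3 mm height to 24 mm at 22 mm, rounded top at 28 mm. About 16 g, slides easily. Origin: centre of its underside, z up.
- bin: White bin, 154 mm wide, fixed outside the near edge of the worktop by two steel clamps (3 mm thick jaws on the worktop, 81 to 107 mm either side of the middle, 30 mm inward). Origin: on the worktop's top edge, mid-width, z = 0. x points inward over the worktop, square to the edge; y along the edge, to the left looking along x. The bin reaches to x = -156 mm.
- bin_floor (a point): Middle of the bin's inner floor, 196 mm below the worktop; at x = -80 mm in the bin's frame. The bin is open inside from its back wall (x = -3 to -7 mm, top 3 mm below the worktop) to the outer wall.
- flap_hinge (a point): Middle of the flap's hinge rod, 8 mm thick, along the bin's y, at x = -108 mm, z = +54 mm in the bin's frame. Behind it the hood has a flat deck, nowhere above 60 mm. The mouth, once the flap is pushed in, is the gap from the worktop edge (x = 0) to this rod, between two cheeks 73 mm either side of the middle.
- flap (a joint): Angle of the bin's sloping spring flap (plate 138 mm wide, 112 mm long), rad. 0 = shut, 27 degrees from level; grows as its lower edge is pushed outward and down into the bin; stop 1.05. A spring shuts it; opening takes 3 to 8 N. A vertical finger with its tip just above worktop level opens it by moving toward the bin's -x: outward face at x = -70 mm gives about 0.45, at -90 mm about 0.75.
- flap_edge (a point): Middle of the flap's rolled lower edge (6 mm thick, 134 mm long), the end that swings in; shut, it is at x = -9.5 mm, z = +4.5 mm in the bin's frame.
- vanilla_bottle: Small amber bottle with a black cap, 38 mm across, 86 mm high; stands loose on the worktop as a bystander, to be left alone. Origin: centre of its underside.
- small_tin: Round food tin, 58 mm across, 72 mm high; stands loose on the worktop as a bystander, to be left alone. Origin: centre of its underside.
- teaspoon: Teaspoon lying flat, 138 x 28 x 12 mm, long along its x; stands loose on the worktop as a bystander, to be left alone. Origin: centre of its underside.
- spice_jar_3: Glass spice jar with a grey cap, 42 mm across, 88 mm high, right of the bin near the edge; stands loose on the worktop as a bystander, to be left alone. Origin: centre of its underside.
- small_bowl: White bowl, 115 mm across, 51 mm high; stands loose on the worktop as a bystander, to be left alone. Origin: centre of its underside.
- tumbler: Clear drinking glass, 81 mm across, 92 mm high; stands loose on the worktop as a bystander, to be left alone. Origin: centre of its underside.
- spice_jar_5: Another glass spice jar with a grey cap, 42 mm across, 88 mm high, farther from the edge; stands loose on the worktop as a bystander, to be left alone. Origin: centre of its underside.

How it is judged (in metres and radians):
On the way, in this order (a step that is already met when the one before it is completed fails the run):
1. a finger pushes the flap open (0.25 rad or more) while the capsule is still on the worktop (value of joint flap above 0.25 rad and contact force between the fingers and bin above 0.3 N and height (world z) of capsule above -0.004 m and x of capsule in the frame of bin above -0.004 m), for 0.1 s.
2. the capsule has dropped into the bin (height (world z) of capsule below -0.08 m and x of capsule in the frame of bin between -0.155 and -0.005 m and y of capsule in the frame of bin between -0.075 and 0.075 m), for 0.1 s.
At the end, for the whole second after the job is handed in: The capsule lies at rest inside the bin (more than 80 mm below the worktop, between the bin's walls) and the flap has sprung shut (below 0.06 rad) (all of step 2 and value of joint flap below 0.06 rad and linear speed of capsule below 0.02 m/s); the robot touches nothing.
It fails at once if the capsule reached the flap while it was not held open (capsule centre within 10 mm of the worktop edge or beyond it with the flap below 0.15 rad) (x of capsule in the frame of bin below 0.01 m and y of capsule in the frame of bin between -0.09 and 0.09 m and height (world z) of capsule above -0.03 m and value of joint flap below 0.15 rad).
It fails at once if the capsule was lifted off the worktop (more than 30 mm) (height (world z) of capsule above 0.03 m).
It fails at once if a bystander was moved more than 20 mm or tipped (distance of any of vanilla_bottle, small_tin, teaspoon, spice_jar_3, small_bowl, tumbler, spice_jar_5 from where it was at the start of the episode above 0.02 m or angle between any of vanilla_bottle, small_tin, teaspoon, spice_jar_3, small_bowl, tumbler, spice_jar_5's own z axis and vertical above 0.4 rad).
It also fails if it takes over 32 s, if anything falls off the work surface, if the arm or the gripper's body presses on something with over 40 N, if the wrist force passes 120 N, or if a joint passes its speed limit or range.

### The arm

A 6-joint arm with a two-finger parallel gripper is mounted at the origin on a cart in front of the work surface, level with it; the furniture and walls round the work are solid. World frame = base frame: x ahead of the robot, y to its left, z up, the work surface at z = 0. Lengths are in mm, angles in degrees, forces in N, time in s.
With the tool pointing down it reaches from about 300 to 850 mm from the base axis. Payload 4.2 kg.
Tool frame: the origin (TCP) lies midway between the tips of the shut fingers; the grasp point (between the pads) lies 19 mm behind it; z points along the fingers, y is the line along which they close (so a half turn about z gives the same grasp; the last joint's range is limited). The gripper opens to 91 mm and grips with 3 to 60 N. Pads are 32 mm wide; open, the fingers measure 118 mm over their backs; the gripper's body (76 mm by 178 mm) begins 60 mm behind the grasp point.
Start: joints at [62.968, 18.312, 89.639, -0, 72.044, -1.146], TCP at [251.041, 517.321, 213.976] pointing down, gripper open.
Joint ranges: [-177.97, 177.97], [-48.28, 115.42], [12.27, 149.76], [-77.06, 257.06], [2.81, 150.46], [-146.56, 146.56]. Speed limits (degrees/s): [147.25, 147.25, 180, 180, 180, 180].

### API

Orientations are given as [roll, pitch, yaw] about the fixed x, y, z axes, in that order (R = Rz(yaw) Ry(pitch) Rx(roll)).
In Python, from workcell import env, camrig, sensors gives the robot as it stands (env), with the cameras (camrig) and the readings (sensors).
- The arm moves only by the tool move_tool, called after "Call:" in YAML: its name, and indented under it one key for each argument. Schema: {"type":"object","properties":{"ticks":{"type":"string"},"finger_gap":{"type":"number"},"clamp_n":{"type":"number"},"only":{"type":"string"},"quiet":{"type":"boolean"},"lines":{"type":"string"}},"required":["ticks"],"additionalProperties":false}. ticks is a string of 1 to 8 rows, parted by a bar, with the numbers parted by spaces; each row has 6 numbers: dx, dy, dz in shares of the most that a row can go, 1 being 50 mm, then a rotation vector rx, ry, rz in shares of 2 rad (1.0 is 2 rad); each row shifts and turns the commanded pose from where the row before left it, along the tool's axes as they then stand; what a row does not reach is not made up. A row lasts 1/10 s, in which the tool goes at most 50 mm and 8.59 degrees, less where a joint would pass 70% of its speed; a pose out of reach is approached as far as the arm can. finger_gap is the finger opening in mm, set as the call begins (left out keeps the last). The fingers move at their own pace and stop on an object; clamp_n is the grip in N (left out, the last holds). Time passes only in rows, so rows that do not move let the fingers close. The tool returns the time, the measured TCP pose, the force, the opening and the grip force at its end. only (a regular expression) keeps the lines of the reply that match it, lines (a string "A,B") keeps lines A to B, and quiet returns only ok. A shift or turn number past 1, either way, is cut back to 1. Input that does not fit is refused with a message, and nothing moves.
- sensors.state(): the state, without advancing time (a new reading comes with each control period).
- camrig.grab_frame(name): name is "side" or "top" or "wrist"; returns the picture (420x560x3 uint8, blue, green, red); there is no depth.
- camrig.camera_model(name): a dict with "fx", "fy", "cx", "cy" (pixels), "T" (4x4, takes a point from camera to world coordinates). Camera axes: x right, y up, looking along -z (the intrinsics and any distortion apply to the point x, -y, -z); pixel columns grow to the right and rows downward; lengths in mm; the calibration is good to about 2 mm. A picture is of the moment at which its call begins: read the wrist's pose just before it. camera_model takes no time and is no camera call; for the wrist camera it gives the pose at the moment of the call.
- env.job_done(): hands the job in; it is judged then, once.
The state is a dict: "time_s": time; "qpos": joint angles; "qvel": joint speeds; "effort": joint torques, N m; "ee_pos": TCP position; "ee_rot": TCP orientation; "force": force on the tool from outside, world axes, zero at the start; "torque": the same for the moment, N m; "gripper_width": finger opening in mm; "gripper_force": force on a finger pad.
Only numpy, scipy, OpenCV 4.12 (cv2) and the standard library are available. Lean on these libraries where they do the work, as an engineer would, in place of code of your own. Each camera call takes 0.05 s, during which the arm holds its last target. There are 200 camera calls.

## Working session

There is one attempt and no reset: what is moved stays moved. The work goes in short steps, Python scripts to look and compute and a tool call to move; the robot and the scene stay as the last step left them, time stands still between calls to the robot, and variables do not carry over. Pictures are saved under pics/ and viewed, at most 10 in all, crops included, and the job is handed in when it is done.

```bash
ls; mkdir -p pics; python3 - <<'E'
from workcell import env, camrig, sensors
import cv2
for n in ("top","side"):
    cv2.imwrite(f"pics/{n}0.png",camrig.grab_frame(n)); m=camrig.camera_model(n); print(n,m)
s=sensors.state(); print(s["ee_pos"],s["ee_rot"],s["time_s"],s["gripper_width"])
E
```

```text
pics
workcell.py
top {'fx': 428.91508780066926, 'fy': 428.91508780066926, 'cx': 279.5872242661552, 'cy': 208.91404013557667, 'T': array([[-2.68002648e-02,  9.82916818e-01, -1.82088648e-01,
         4.06554717e+02],
       [-9.99605462e-01, -2.78827489e-02, -3.38698611e-03,
         1.54160668e+02],
       [-8.40625766e-03,  1.81926035e-01,  9.83276285e-01,
         9.75577786e+02],
       [ 0.00000000e+00,  0.00000000e+00,  0.00000000e+00,
         1.00000000e+00]])}
side {'fx': 416.51546654908134, 'fy': 416.51546654908134, 'cx': 284.3976629623649, 'cy': 204.77864977910212, 'T': array([[ 8.30865943e-01,  3.10192811e-01, -4.61998057e-01,
         9.72780377e+01],
       [-5.56000783e-01,  4.96936217e-01, -6.66271360e-01,
        -5.51700980e+02],
       [ 2.29109810e-02,  8.10453463e-01,  5.85354825e-01,
         5.88557496e+02],
       [ 0.00000000e+00,  0.00000000e+00,  0.00000000e+00,
         1.00000000e+00]])}
[250.83016479 516.88750899 213.20070514] [-1.79906971e+02 -1.08096688e-03  1.54115019e+02] 0.1 91.3334649298998
```

View pics/top0.png

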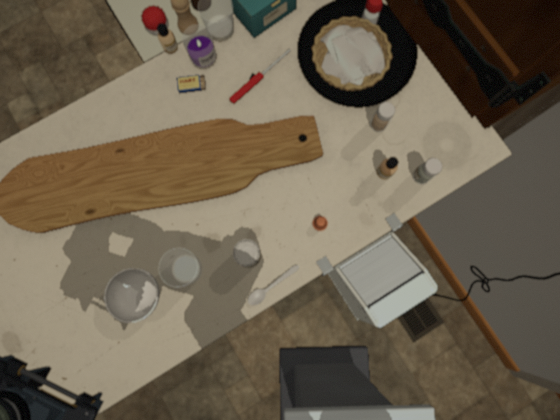

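View pics/side0.png

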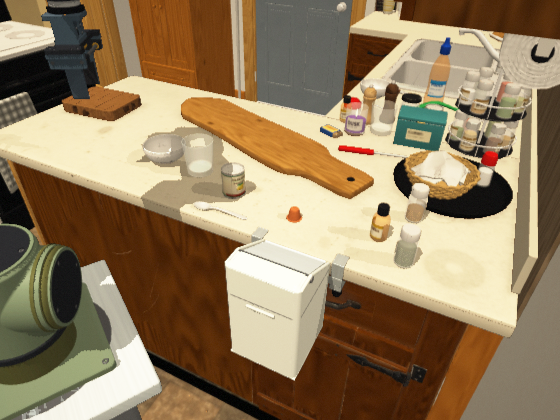

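Top: capsule at ~(320,222), clamps at ~(324,265) and (393,221), teaspoon (270,285), tin (247,252), vanilla (389,167), jar_3 (428,170). Side: capsule at ~(294,214), with the bin below it. I'll enlarge both.

```bash
python3 - <<'E'
import cv2
a=cv2.imread("pics/top0.png")[190:340,290:450]; b=cv2.imread("pics/side0.png")[190:300,210:370]
cv2.imwrite("pics/tc.png",cv2.resize(a,None,fx=4,fy=4,interpolation=cv2.INTER_CUBIC))
cv2.imwrite("pics/sc.png",cv2.resize(b,None,fx=5,fy=5,interpolation=cv2.INTER_CUBIC))
E
```

```text
(no output)
```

View pics/tc.png

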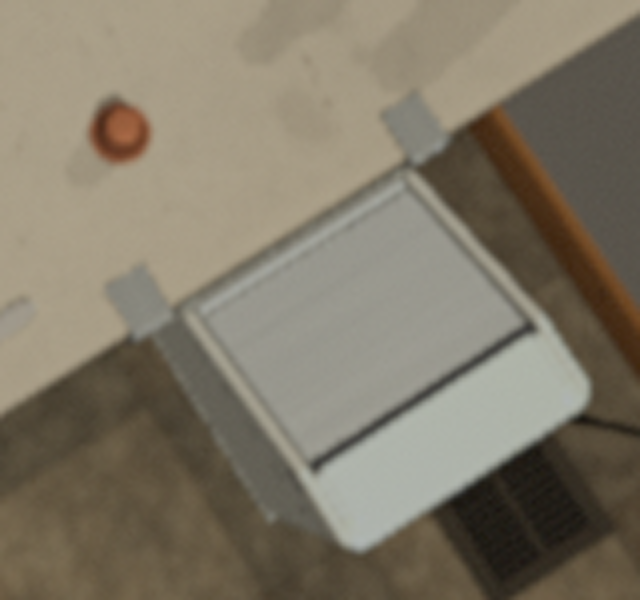

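View pics/sc.png

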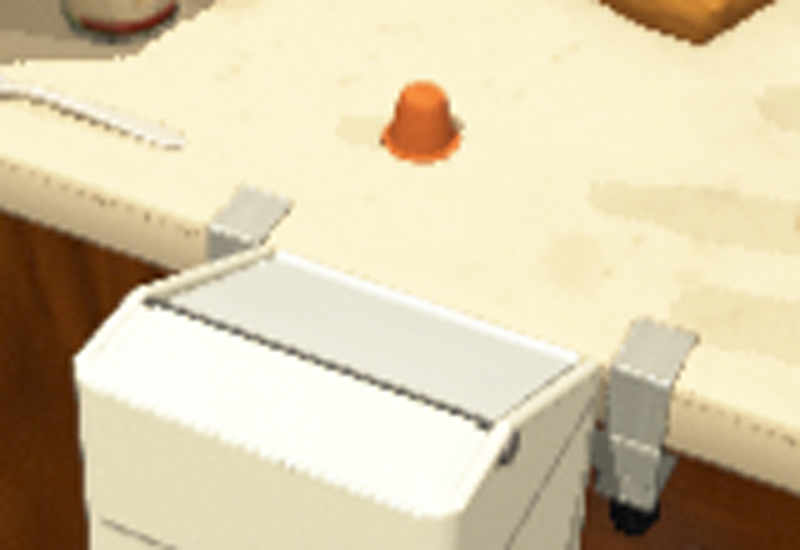

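Top crop: capsule rim centre is at (120,133), and the inner jaw corners are at (106,288), (143,264), (382,120) and (416,92). Side crop: rim centre is at (422,140), and the inner jaw corners are at (240,187), (292,204), (642,320) and (698,338). Next I'll fit the bin pose and triangulate the capsule.

```bash
cat > h.py <<'E'
import numpy as np
from workcell import env, camrig, sensors
from scipy.optimize import least_squares
def proj(m,P):
    c=np.linalg.inv(m["T"])@np.append(P,1); return np.array([m["cx"]+m["fx"]*c[0]/-c[2], m["cy"]-m["fy"]*c[1]/-c[2]])
def ray(m,uv,z):
    d=m["T"][:3,:3]@[(uv[0]-m["cx"])/m["fx"],-(uv[1]-m["cy"])/m["fy"],-1]; o=m["T"][:3,3]
    return o+d*(z-o[2])/d[2]
M={n:camrig.camera_model(n) for n in("top","side")}
top=lambda u,v:((u+.5)/4-.5+290,(v+.5)/4-.5+190)
side=lambda u,v:((u+.5)/5-.5+210,(v+.5)/5-.5+190)
E
python3 - <<'E'
from h import *
loc=[[30,107,3],[30,81,3],[30,-81,3],[30,-107,3]]
T=[top(*p) for p in [(106,288),(143,264),(382,120),(416,92)]]; S=[side(*p) for p in [(240,187),(292,204),(642,320),(698,338)]]
Th=[top(313,467),top(533,327)]
def W(p,l): 
    c,s=np.cos(p[3]),np.sin(p[3]); return np.array([p[0]+c*l[0]-s*l[1],p[1]+s*l[0]+c*l[1],p[2]+l[2]])
def res(p,cams=("top","side")):
    r=[]
    for n,pts in (("top",T),("side",S)):
        if n in cams:
            for l,uv in zip(loc,pts): r+=list(proj(M[n],W(p,l))-uv)
    return np.array(r)
p=None
for cams in (("top","side"),("top",),("side",)):
    p0=[400,0,0,1.0]
    if len(cams)==1: f=lambda q:res([q[0],q[1],0,q[3]],cams)
    else: f=res
    q=least_squares(f,p0); print(cams,q.x,np.degrees(q.x[3]),np.abs(q.fun).max()); p=q.x if p is None else p
c=least_squares(lambda P:np.r_[proj(M["top"],P)-top(120,133),proj(M["side"],P)-side(422,141)],[450,50,0]); print("cap",c.x,c.fun)
for n,uv in(("top",top(120,133)),("side",side(422,141))):print(n,ray(M[n],uv,1))
def B(P,p):
    R=np.array([[np.cos(p[3]),np.sin(p[3])],[-np.sin(p[3]),np.cos(p[3])]]); return R@(np.array(P[:2])-p[:2])
print("cap bin",B(c.x,p))
for uv in Th: print("hinge",B(ray(M["top"],uv,56),p))
for nm,uv in dict(tin=(247,262),spoonend=(297,266),spoonbowl=(253,297),van=(386,175),jar3=(423,180),jar5=(378,127),tumb=(176,278),bowl=(130,300)).items(): P=ray(M["top"],uv,0);print(nm,P[:2],B(P,p))
E
```

```text
('top', 'side') [491.45776456 -29.11248981  -2.77959288   0.52663702] 30.174078522105212 1.2094545784091508
('top',) [ 4.90403847e+02 -2.80291637e+01 -1.52585402e-03  5.22445120e-01] 29.933900391391315 0.8405748340147738
('side',) [490.19538071 -32.12776904   0.           0.53260736] 30.51615358453452 0.5723495656080786
cap [552.90337527  65.92990503  -2.00891463] [ 0.13188313 -0.26303774 -0.29244215  0.05120729]
top [551.85157285  66.53056375   1.        ]
side [551.2664292   62.58255933   1.        ]
cap bin [100.89092387  51.28002898]
hinge [-105.79258125   70.33489493]
hinge [-106.76095166  -68.90702628]
tin [467.18769652 234.50870506] [111.52209769 240.09996317]
spoonend [455.12927035 121.74898131] [ 44.42126655 148.67983736]
spoonbowl [389.23451385 222.1333546 ] [ 37.91118437 268.58296562]
van [660.9124051  -93.82614243] [ 113.96697334 -141.1178976 ]
jar3 [ 646.37417266 -179.16130284] [  58.50672169 -207.58300342]
jar5 [779.82122474 -83.24484093] [ 222.08238767 -191.73734559]
tumb [435.74954833 394.82624449] [164.92397263 394.49656405]
bowl [389.99124932 496.84336574] [176.64257028 505.69004149]
```

Bin origin is about (490.4, -30.0) with yaw 30.2°. The capsule is at about (551.7, 64.6), which is bin (100.6, 51). I'll push in one straight line along world bearing 231.9°, fingers in line with it, so the lead finger opens the flap and the rear one pushes. First I turn the tool and go above the capsule.

The manual's scale: shifts go in shares of 50 mm and turns go in shares of 2 rad. Converting my numbers, -42 mm is -0.84, -40 mm is -0.8, 6.1 degrees / 114.5916 = 0.0532.

Call:
move_tool:
  ticks: "0 0 0 0 0 0.0532 | 0 0 0 0 0 0.0532 | -0.3 -0.1 0 0 0 0 | -0.6 -0.22 0 0 0 0 | -0.8 -0.28 0 0 0 0 | -0.84 -0.3 0 0 0 0 | -0.84 -0.3 0 0 0 0 | -0.84 -0.3 0 0 0 0"
  finger_gap: 91

```text
time_s: 0.9
ee_pos: [371.5, 325.4, 213.8]
ee_rot: [-180.0, 0.0, 142.1]
force: [0.8, 1.0, 0.9]
gripper_width: 91.0
gripper_force: 0.0
```

Call:
move_tool:
  ticks: "-0.84 -0.3 0 0 0 0 | -0.84 -0.3 0 0 0 0 | -0.84 -0.3 0 0 0 0 | -0.84 -0.3 0 0 0 0 | -0.84 -0.3 0 0 0 0 | -0.8 -0.28 0 0 0 0 | -0.6 -0.2 0 0 0 0 | -0.34 -0.12 0 0 0 0"

```text
time_s: 1.7
ee_pos: [540.4, 59.3, 213.7]
ee_rot: [-180.0, 0.0, 141.9]
force: [0.6, -0.5, -0.4]
gripper_width: 91.1
gripper_force: 0.0
```

Call:
move_tool:
  ticks: "-0.14 -0.04 0 0 0 0 | -0.02 0 0 0 0 0 | 0 0 0 0 0 0 | 0 0 0 0 0 0"

```text
time_s: 2.1
ee_pos: [544.3, 56.9, 214.0]
ee_rot: [180.0, -0.0, 142.0]
force: [-0.3, 0.1, -1.1]
gripper_width: 91.1
gripper_force: 0.0
```

```bash
python3 - <<'E'
from h import *
import cv2
print(sensors.state()["ee_pos"],sensors.state()["ee_rot"]); m=camrig.camera_model("wrist"); cv2.imwrite("pics/w1.png",camrig.grab_frame("wrist"))
print(proj(m,np.array([551.7,64.6,1])), m); 
E
```

```text
[544.25143662  56.89210591 214.02982944] [ 1.79992296e+02 -2.76436460e-02  1.42020674e+02]
[285.33959375 179.7917269 ] {'fx': 335.245471730455, 'fy': 335.245471730455, 'cx': 276.7177542772801, 'cy': 206.97248926744453, 'T': array([[ 6.13977235e-01, -7.55732054e-01, -2.27817947e-01,
         4.80373791e+02],
       [ 7.89323108e-01,  5.88210418e-01,  1.76004362e-01,
         1.06853065e+02],
       [ 9.92752000e-04, -2.87884641e-01,  9.57664580e-01,
         3.84740697e+02],
       [ 0.00000000e+00,  0.00000000e+00,  0.00000000e+00,
         1.00000000e+00]])}
```

View pics/w1.png

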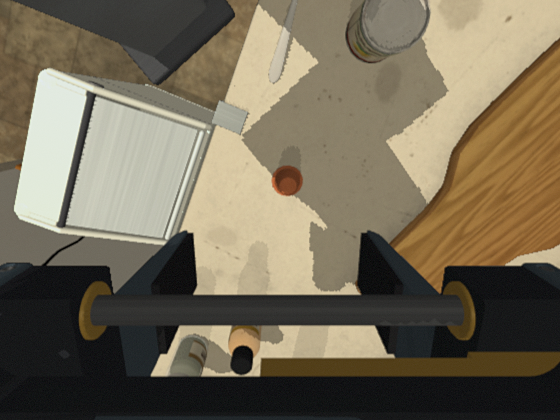

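The wrist view shows the capsule at (287,181), against a predicted (285,180), so the fit holds to about 2 mm. The fingers straddle it cleanly, with the bin mouth to the left. Going down to tip height 4 mm.

Scaled: 40 mm is 0.8, 35 mm is 0.7.

Call:
move_tool:
  ticks: "-0.04 0 0.4 0 0 0 | 0 0 0.7 0 0 0 | 0 0 0.8 0 0 0 | 0 0 0.8 0 0 0 | 0 0 0.7 0 0 0 | 0 0 0.5 0 0 0 | 0 0 0.2 0 0 0 | 0 0 0.1 0 0 0"

```text
time_s: 2.95
ee_pos: [546.2, 55.2, 3.5]
ee_rot: [-180.0, -0.0, 142.0]
force: [0.2, 0.4, -0.1]
gripper_width: 91.3
gripper_force: 0.0
```

Call:
move_tool:
  ticks: "0 0 0 0 0 0 | 0 0 0 0 0 0"

```text
time_s: 3.15
ee_pos: [547.5, 54.8, 5.2]
ee_rot: [179.9, 0.1, 141.9]
force: [-0.1, 0.1, -0.2]
gripper_width: 91.1
gripper_force: 0.0
```

```bash
python3 - <<'E'
from h import *
import cv2
print(sensors.state()["ee_pos"]); cv2.imwrite("pics/w2.png",camrig.grab_frame("side")[150:330,180:400].repeat(3,0).repeat(3,1))
E
```

```text
[547.54037322  54.8148752    5.22746184]
```

View pics/w2.png

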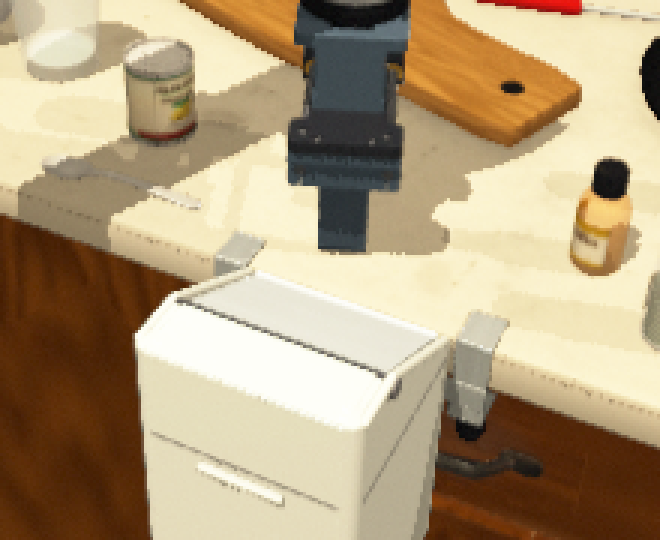

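The lead finger stands in front of the capsule, with clear room to the flap. I'll slide about 70 mm first, check the force, then continue.

Scaled: -5 mm is -0.1, -4 mm is -0.08.

Call:
move_tool:
  ticks: "0 -0.08 0 0 0 0 | 0 -0.1 0 0 0 0 | 0 -0.1 0 0 0 0 | 0 -0.1 0 0 0 0 | 0 -0.1 0 0 0 0 | 0 -0.1 0 0 0 0 | 0 -0.1 0 0 0 0 | 0 -0.1 0 0 0 0"

```text
time_s: 4.0
ee_pos: [522.3, 23.6, 4.0]
ee_rot: [180.0, 0.0, 141.9]
force: [0.3, -0.4, 0.9]
gripper_width: 90.6
gripper_force: 0.2
```

Call:
move_tool:
  ticks: "0 -0.1 0 0 0 0 | 0 -0.1 0 0 0 0 | 0 -0.1 0 0 0 0 | 0 -0.1 0 0 0 0 | 0 -0.1 0 0 0 0 | 0 -0.1 0 0 0 0 | 0 0 0 0 0 0"

```text
time_s: 4.7
ee_pos: [503.5, -0.3, 4.0]
ee_rot: [-180.0, 0.0, 141.9]
force: [1.4, 0.9, 1.8]
gripper_width: 91.1
gripper_force: 0.9
```

```bash
python3 - <<'E'
from h import *
import cv2
print(sensors.state()["ee_pos"]); a=camrig.grab_frame("top")[170:330,270:450]; b=camrig.grab_frame("wrist")
cv2.imwrite("pics/c3.png",np.hstack([cv2.resize(a,(405,360)),cv2.resize(b,(395,296)).__class__ and cv2.copyMakeBorder(cv2.resize(b,(395,296)),0,64,0,0,0)]))
E
```

```text
[ 5.03539588e+02 -3.33104460e-01  3.99187436e+00]
```

View pics/c3.png

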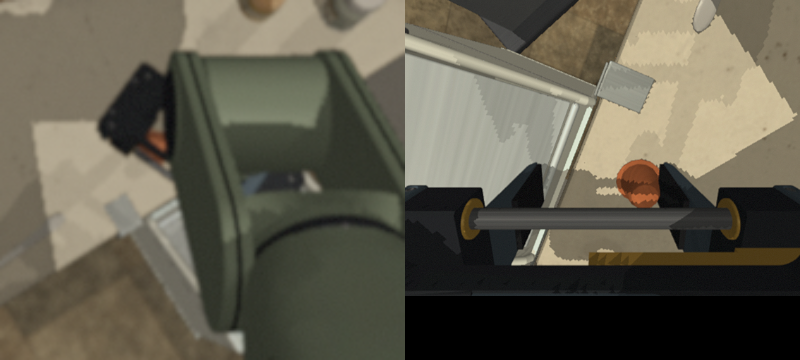

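The rear finger is touching the capsule, which is at wrist pixel ~(333,259). The lead finger is already pressing the flap. I'll check how well the capsule is centred on the pad.

```bash
python3 - <<'E'
from h import *
m=camrig.camera_model("wrist"); e=sensors.state()["ee_pos"]
P=ray(m,(333,257),1.6); d=(P-e)[:2]; a=np.radians(51.9); u=np.array([np.cos(a),np.sin(a)])
print(P,"along",d@u,"lateral(tool x)",d@[-u[1],u[0]])
t=np.radians(30.2);v=P[:2]-[490.4,-30];print("bin",v@[np.cos(t),np.sin(t)],v@[-np.sin(t),np.cos(t)])
E
```

```text
[523.7584969  24.9147526   1.6      ] along 32.12879447355959 lateral(tool x) -0.36462649060056584
bin 56.45412422080403 30.68144759688414
```

The capsule is centred on the pad (0.4 mm lateral) at bin x ≈ 56 mm. Moving on 40 mm leaves it at x ≈ 18 with the flap held open, and I'll hold there.

Scaled: -5 mm is -0.1.

Call:
move_tool:
  ticks: "0 -0.1 0 0 0 0 | 0 -0.1 0 0 0 0 | 0 -0.1 0 0 0 0 | 0 -0.1 0 0 0 0 | 0 -0.1 0 0 0 0 | 0 -0.1 0 0 0 0 | 0 -0.1 0 0 0 0 | 0 -0.1 0 0 0 0"

```text
time_s: 5.6
ee_pos: [479.3, -31.5, 4.0]
ee_rot: [180.0, 0.0, 141.9]
force: [3.1, 3.0, 0.3]
gripper_width: 90.8
gripper_force: 1.8
```

Call:
move_tool:
  ticks: "0 0 0 0 0 0 | 0 0 0 0 0 0 | 0 0 0 0 0 0"

```text
time_s: 5.9
ee_pos: [479.2, -31.5, 4.0]
ee_rot: [-180.0, 0.0, 142.0]
force: [1.8, 0.3, 2.0]
gripper_width: 90.9
gripper_force: 1.6
```

```bash
python3 - <<'E'
from h import *
import cv2
s=sensors.state();e=s["ee_pos"]
a=camrig.grab_frame("side")[170:310,200:360]; b=camrig.grab_frame("wrist")
cv2.imwrite("pics/c4.png",np.hstack([cv2.resize(a,(400,350)),cv2.copyMakeBorder(cv2.resize(b,(400,300)),0,50,0,0,0)]))
t=np.radians(30.2);v=e[:2]-[490.4,-30];print(e,"bin",v@[np.cos(t),np.sin(t)],v@[-np.sin(t),np.cos(t)])
E
```

```text
[479.2469941  -31.45939984   4.0487176 ] bin -10.373369194304637 4.348861919326893
```

View pics/c4.png

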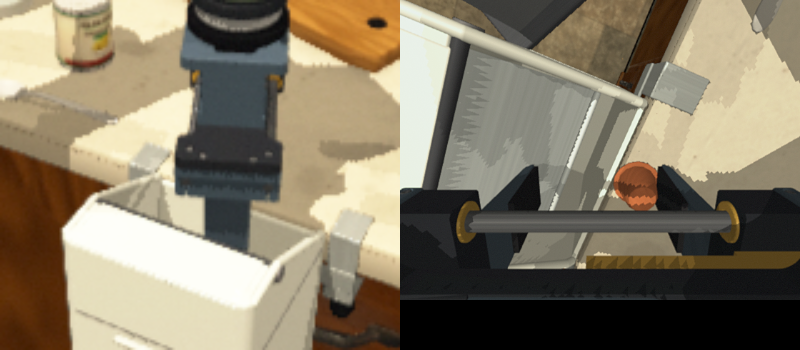

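The flap is held well open and the capsule is still on the worktop just short of the edge. I'll close the fingers to 60 mm while advancing 30 mm, so the rear finger pushes the capsule over while the lead finger keeps the flap open.

Scaled: -6 mm is -0.12.

Call:
move_tool:
  ticks: "0 -0.12 0 0 0 0 | 0 -0.12 0 0 0 0 | 0 -0.12 0 0 0 0 | 0 -0.12 0 0 0 0 | 0 -0.12 0 0 0 0 | 0 0 0 0 0 0 | 0 0 0 0 0 0 | 0 0 0 0 0 0"
  finger_gap: 60
  clamp_n: 10

```text
time_s: 6.8
ee_pos: [460.8, -54.8, 4.0]
ee_rot: [180.0, 0.0, 141.9]
force: [3.2, 2.8, 2.7]
gripper_width: 59.7
gripper_force: 2.1
```

```bash
python3 - <<'E'
from h import *
import cv2
s=sensors.state();e=s["ee_pos"]
a=camrig.grab_frame("side")[170:310,200:360]; b=camrig.grab_frame("wrist")
cv2.imwrite("pics/c5.png",np.hstack([cv2.resize(a,(400,350)),cv2.copyMakeBorder(cv2.resize(b,(400,300)),0,50,0,0,0)]))
t=np.radians(30.2);v=e[:2]-[490.4,-30];print(e,"bin",v@[np.cos(t),np.sin(t)],v@[-np.sin(t),np.cos(t)])
E
```

```text
[460.84588531 -54.82472155   4.02711493] bin -38.030206727924664 -6.58907210722224
```

View pics/c5.png

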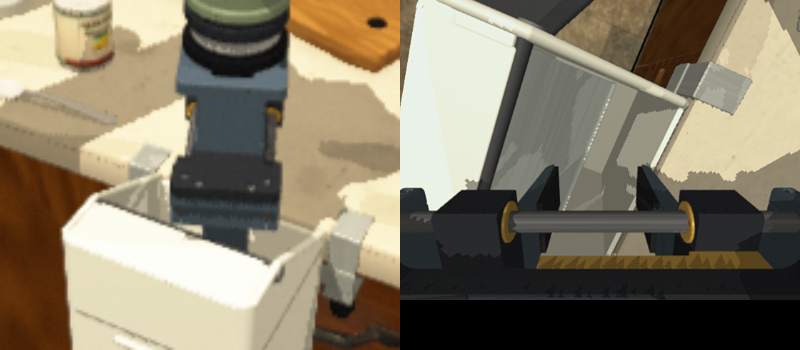

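The capsule is gone from the edge and isn't visible between the fingers or on the worktop. I'll lift straight up so the flap follows and shuts beneath the tips, then check.

Scaled: -40 mm is -0.8, -30 mm is -0.6.

Call:
move_tool:
  ticks: "0 0 -0.1 0 0 0 | 0 0 -0.2 0 0 0 | 0 0 -0.2 0 0 0 | 0 0 -0.2 0 0 0 | 0 0 -0.3 0 0 0 | 0 0 -0.4 0 0 0 | 0 0 -0.6 0 0 0 | 0 0 -0.8 0 0 0"

```text
time_s: 7.7
ee_pos: [457.2, -55.0, 143.2]
ee_rot: [-179.7, -0.4, 141.9]
force: [1.4, -0.9, 0.3]
gripper_width: 60.0
gripper_force: 0.0
```

Call:
move_tool:
  ticks: "0 0.4 -0.8 0 0 0 | 0 0.6 -0.4 0 0 0 | 0 0.8 0 0 0 0 | 0 0.8 0 0 0 0 | 0 0.6 0 0 0 0 | 0 0.2 0 0 0 0 | 0 0 0 0 0 0 | 0 0 0 0 0 0"

```text
time_s: 8.5
ee_pos: [564.1, 77.8, 203.4]
ee_rot: [-179.8, -0.1, 141.9]
force: [0.3, 0.0, -1.0]
gripper_width: 59.8
gripper_force: 0.0
```

```bash
python3 - <<'E'
from h import *
import cv2
s=sensors.state();print(s["ee_pos"],s["force"])
a=camrig.grab_frame("side")[130:330,160:440]; b=camrig.grab_frame("wrist")
cv2.imwrite("pics/c6.png",np.hstack([cv2.resize(a,(400,286)),cv2.resize(b,(381,286))]))
E
```

```text
[564.08219498  77.84645652 203.40916533] [ 0.29181623  0.00446992 -0.97558826]
```

View pics/c6.png

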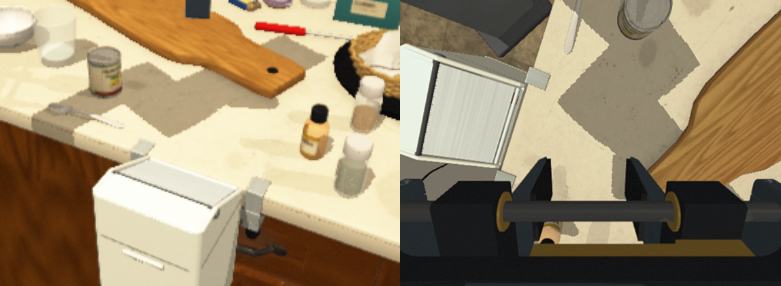

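The flap is shut, the capsule is no longer on the worktop, the bystanders stand where they were, and the arm is clear. Handing in.

Call:
move_tool:
  ticks: "0 0 0 0 0 0 | 0 0 0 0 0 0 | 0 0 0 0 0 0 | 0 0 0 0 0 0"
  quiet: true

```text
ok
```

```bash
python3 -c "
from workcell import env, camrig, sensors
print(env.job_done())"
```

```text
the job is handed in; nothing more can be done
None
```

I handed the job in at about 9 s: the capsule went over the edge into the bin while a finger held the flap open, and the last pictures show the flap shut, the bystanders in place and the arm clear, though the capsule inside the bin is out of camera view and no verdict came back.

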